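Fasten the keeper bar on a wet-panel carrier

ROBOT

A 7-joint arm with a two-finger parallel gripper is mounted at the origin on the work surface. World frame = base frame: x ahead of the robot, y to its left, z up, the work surface at z = 0. Lengths are in m, angles in rad, forces in N, time in s.
With the tool pointing down it reaches from about 0.4 to 0.85 m from the base axis. Payload 10.4 kg.
Tool frame: the origin (TCP) lies at the very end of the fingers, on their centre line; the grasp point (between the pads) lies 19 mm behind it (manip.tcp_to_grasp is the distance from the TCP to the grasp point, in m); x points along the fingers, y is the direction in which the jaws open and shut, and the axes are right-handed (so a half turn about x gives the same grasp; the last joint's range is limited). The gripper opens to 85 mm and grips with 20 to 120 N. Pads are 22 mm wide; open, the fingers measure 114 mm over their backs; the gripper's body (76 mm by 85 mm) begins 54 mm behind the grasp point. The pads swing forward as they close: fully open they stand 13 mm farther back than shut.
Start: joints at [1.126, 0.332, -0.065, 1.46, 0.022, 1.35, -0.088], TCP at [0.256, -0.57, 0.231] pointing down, gripper open.
Joint ranges: [-2.6, 2.6], [-0.5, 2.12], [-1.47, 1.34], [0.16, 2.42], [-1.27, 4.41], [0.06, 2.06], [-2.6, 2.6]. Speed limits (rad/s): [2.22, 2.22, 2.79, 2.79, 3.14, 3.14, 3.14].

INTERFACE

Orientations are given as a unit quaternion [x, y, z, w].
In Python, from workcell import manip, cams, hand_in gives the robot as it stands.
- The arm moves only by the shell command python3 -m handwheel 'ROWS' [FORCE]. ROWS is text: rows parted by semicolons, each of 7 numbers parted by spaces: the shift along the tool's x, y, z in mm, then the turn, a rotation vector about the tool's x, y, z in rad, then the finger opening in mm, from 0 to 85.4. A call has 1 to 8 rows; each row shifts and turns the commanded pose from where the row before left it, along the tool's axes as they then stand; what a row does not reach is not made up. A row lasts 1/10 s, in which the tool goes at most 50 mm and 8.59 degrees, less where a joint would pass 70% of its speed; a pose out of reach is approached as far as the arm can. A call with a gripper value outside its range is refused whole. The fingers move at their own pace and stop on an object; FORCE is the grip in N (left out, the last holds). Time passes only in rows, so rows that do not move let the fingers close. It gives the time, the measured TCP pose, the force and the opening at its end, in the units of the state.
- manip.get_obs(): the state, without advancing time (a new reading comes with each control period).
- cams.camera(name): name is "scene" or "top" or "wrist"; returns a dict with "color" (480x640x3 uint8, blue, green, red), "depth" (480x640 float32, m along the optical axis (not along the pixel's ray), 0 where there is no reading), "camera_matrix" (3x3 intrinsics, pixels), "origin" and "attitude" of the camera in the world; the wrist camera has in their place "T_tool_cam" (4x4, takes a point from camera to tool coordinates, whose origin is the TCP and whose axes are the tool frame's). Camera axes: x right, y down, z forward; pixel columns grow to the right and rows downward; lengths in m; the calibration is good to about 2 mm. The wrist camera is an equidistant fisheye: a pixel r from the principal point sees the ray r / f radians off the axis. A picture is of the moment at which its call begins: read the wrist's pose just before it.
- hand_in(): hands the job in, once; it reports no verdict.
Trained networks look in the newest picture that a camera, given by its name, has taken for a name from the list of things; names that differ only in an ending like _2 or _b are one class to them, and where a whole thing is asked for, a point or a joint stands for the part that bears it (a point fixed in the world has none). Each returns a list of dicts, best first, with "conf" (0 to 1); they miss things now and then, are a little off and sometimes report something else, mostly with a low value. They report only what shows in the picture. A call takes as long as a camera call. They do not tell look-alikes from the thing itself.
- cams.recognise(camera, thing): "box" ([left, top, width, height] in pixels, round what is visible of it).
- cams.outline_of(camera, thing): "region" (480x640 bool, what is visible of it) and "box" ([left, top, width, height] in pixels, round what is visible of it).
The state is a dict: "clock": time; "joint_pos": joint angles; "joint_velocities": joint speeds; "tau": joint torques, N m; "position": TCP position; "ee_rot": TCP orientation; "ft_force": force on the tool from outside, world axes, zero at the start; "torque": the same for the moment, N m; "grip_width": opening from 0.0 (shut) to 1.0 (fully open).
Only numpy, scipy, OpenCV 4.12 (cv2) and the standard library are available. Lean on these libraries where they do the work, as an engineer would, in place of code of your own. Each camera call takes 0.05 s, during which the arm holds its last target.

TASK

Fasten the keeper bar across the open top of the wet-panel carrier so that the painted panels cannot fall out: with its toe end raised, hook its oblong eye under and round the wide-headed stud, level the bar, press the toe end down gently until the spring latch snaps over it, and let go. Work by feel: the stud is only clamped by hand, so no more than a light touch on it. Leave the tub, beaker and jar around it where they stand.

Things in the scene. Friction and masses are not known exactly. Their poses are not given: they have to be found in the camera images.
- carrier: Wet-panel carrier, fixed: an open plywood box 110 (x) x 180 (y) x 105 mm high, walls 8 mm, four panels standing in it (tops 17 mm below the rim), and a wooden hand-grip shelf outside each end wall (x = +-55 to +-126 mm, 110 mm wide), shelf tops 95 mm up, 10 mm below the rim. Origin: middle of the underside. Its x points from the stud end (robot side) to the latch end.
- stud: Slot for the stud on top of the stud-end shelf; origin at shelf-top height in the slot's middle (x -94 mm in the carrier), axes as the carrier. The upright steel stud has a round neck 14 mm across and, from 9 to 13 mm above the shelf, a round head 27 mm across. It is only hand-clamped in the slot: its true axis lies up to 5 mm either way along the carrier's x from this origin (not reported, to be felt), and a push of over 12 N would shift it.
- latch_tip (a point): Fixed point in the carrier at the tip of the sprung latch bolt at rest (bolt tip at x +78.5 mm, underside 5.5 mm above the latch-end shelf, 18 mm wide). The bolt sticks out of its 30 mm high housing (x 94 to 120 mm) towards the box, bevelled on top (36 degrees off vertical, up to 26 mm above the shelf); what is pressed down on the bevel drives it back, then it springs out above.
- latch (a joint): How far the latch bolt is pushed back, 0 (sprung out) to 0.0155 m; a light spring, 0.8 N at the start and 1.6 N fully back, so 2 to 5 N down on the toe drives it.
- bar: Loose keeper bar, 0.1 to 0.2 kg, 196 mm long; origin at its middle on the underside plane, x towards the toe, z up; it lies on the table on its eye plate and toe. Slat: wood 24 mm wide, 20 mm high (10 to 30 mm above the underside), x -69 to +71.5 mm. Under its far end a foot (x 61.5 to 71.5) reaches down to the underside plane, under its near end a steel riser (x -69 to -61).
- bar_mid (a point): Centre of the bar's slat, 20 mm above its underside plane: where to grip it, across the 24 mm width. Axes as the bar.
- bar_eye (a point): Centre of the oblong eye, a flat steel plate 3 mm thick on the underside plane, 88.75 mm from the bar's middle at the end away from the toe. Opening 22.5 mm along the bar by 40 mm across; outer cross-piece 7 mm wide. Level, it cannot pass the 27 mm head: with the toe raised (about 25 to 30 degrees) the outer cross-piece goes under the head up to the neck, then the inner one clears the head as the bar is levelled.
- bar_toe (a point): Middle of the end of the toe, a steel tongue 4 mm thick, 22 mm wide, standing 17 mm out from the foot, on the underside plane, 88.5 mm from the bar's middle. When the bar is home, the toe lies on the latch-end shelf under the bolt, the foot just outside the end wall.
- tub_a: Bystander: lidded plastic paint tub, 74 mm across, 55 mm high; origin under it.
- beaker: Bystander: white plastic beaker, 72 mm across, 85 mm high; origin under it.
- jar: Bystander: glass jar with a steel cap, 60 mm across, 80 mm high; origin under it.
Mind the look-alikes: they are no part of the job. What is shaped like the bar but purple is not meant.

How it is judged:
On the way:
1. the bar's eye is round the stud under its head, with the toe end still raised (z of bar_eye in the frame of stud below 0.0095 m and horizontal distance between bar_eye and stud below 0.013 m and z of bar_toe in the frame of stud above 0.01 m), for 0.1 s.
At the end, for the whole second after the job is handed in: The eye is round the stud under its head (eye centre within 13 mm of the slot's middle, below 8 mm over the shelf), the toe's end lies at least 2 mm in under the sprung-out latch bolt (bolt within 2 mm of rest), the bar is level within 0.06 rad, at rest and let go (z of bar_eye in the frame of stud below 0.008 m and horizontal distance between bar_eye and stud below 0.013 m and z of bar_toe in the frame of latch_tip below -0.001 m and x of bar_toe in the frame of latch_tip above 0.002 m and horizontal distance between bar_toe and latch_tip below 0.02 m and value of joint latch below 0.002 m and angle between bar's own z axis and vertical below 0.06 rad and linear speed of bar below 0.01 m/s); the robot touches nothing.
It fails at once if the bar is forced against the carrier or its latch with more than 25 N (contact force between bar and carrier above 25 N).
It fails at once if the bar is pushed against the stud with more than 12 N (contact force between bar and stud above 12 N).
It fails at once if a bystander is moved more than 25 mm (distance of any of tub_a, beaker, jar from where it was at the start of the episode above 0.025 m).
It also fails if it takes over 58 s, if anything falls off the work surface, if the arm or the gripper's body presses on something with over 40 N, if the wrist force passes 120 N, or if a joint passes its speed limit or range.

## Working session

There is one attempt and no reset: what is moved stays moved. The work goes in short steps, Python scripts to look and compute and a shell command to move; the robot and the scene stay as the last step left them, time stands still between calls to the robot, and variables do not carry over. Pictures are saved under pics/ and viewed, and the job is handed in when it is done.

```bash
ls; mkdir -p pics; python3 - <<'E'
from workcell import manip, cams
import cv2
for n in ("scene","top","wrist"):
    c=cams.camera(n); cv2.imwrite(f"pics/{n}0.png",c["color"])
    print(n,c["camera_matrix"].tolist(),c.get("origin"),c.get("attitude"),c.get("T_tool_cam"))
o=manip.get_obs();print(o, manip.tcp_to_grasp)
E
```

```text
pics
scene [[517.0683739979047, 0.0, 315.6322388482528], [0.0, 517.0683739979047, 250.66389208157418], [0.0, 0.0, 1.0]] [1.04344393 0.49054194 1.16905981] [ 0.36227373  0.88637576 -0.26391081 -0.11596054] None
top [[545.1527015815349, 0.0, 334.16121302937506], [0.0, 545.1527015815349, 247.16126695264563], [0.0, 0.0, 1.0]] [ 0.28963461 -0.00442989  1.50318237] [-0.70262846  0.70672742 -0.05989046  0.05712039] None
wrist [[371.64829954431775, 0.0, 320.3617998934128], [0.0, 371.64829954431775, 235.2508488012803], [0.0, 0.0, 1.0]] None None [[ 2.96134258e-05 -2.98855535e-01  9.54298365e-01 -1.42130353e-01]
 [ 9.99999027e-01  1.33969114e-03  3.88516556e-04 -6.25242539e-04]
 [-1.39457538e-03  9.54297425e-01  2.98855283e-01 -7.61516687e-02]
 [ 0.00000000e+00  0.00000000e+00  0.00000000e+00  1.00000000e+00]]
{'clock': 0.15, 'joint_pos': array([ 1.12639179,  0.33268569, -0.06469909,  1.46072231,  0.02155597,
        1.34991448, -0.08853463]), 'joint_velocities': array([-0.00089609, -0.00350136,  0.00065939, -0.00185362,  0.00040707,
       -0.00036218, -0.00068805]), 'tau': array([ 5.88920757e-04, -6.25825095e+01,  4.89823474e-02, -3.91851890e+01,
        1.61378528e-02,  7.48714112e-03,  7.26036797e-05]), 'position': array([ 0.25577879, -0.56995981,  0.23073676]), 'ee_rot': array([-0.69136338, -0.14837581,  0.69151872, -0.14765891]), 'ft_force': array([-0.90801505, -0.14645568, -0.28693977]), 'torque': array([ 0.0101668 ,  0.02120777, -0.04589614]), 'grip_width': 1.0003856816157863} 0.0187
```

View pics/scene0.png

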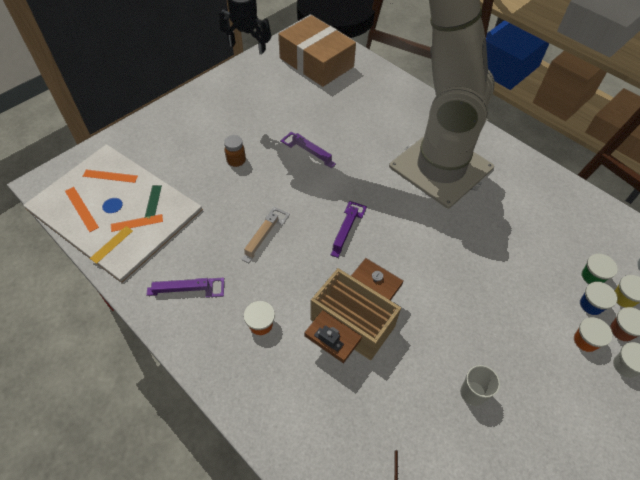

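View pics/top0.png

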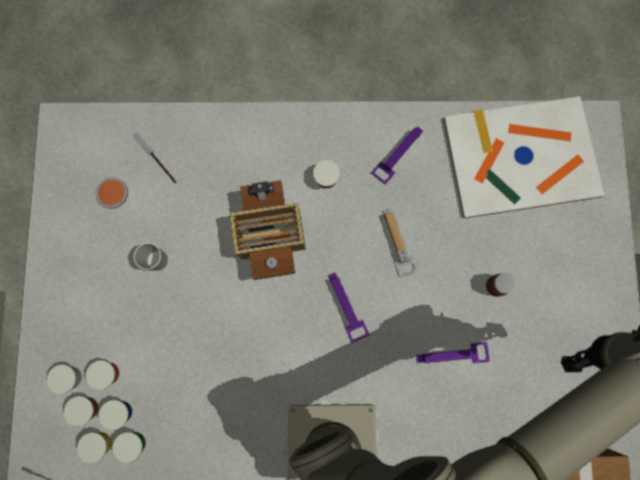

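View pics/wrist0.png

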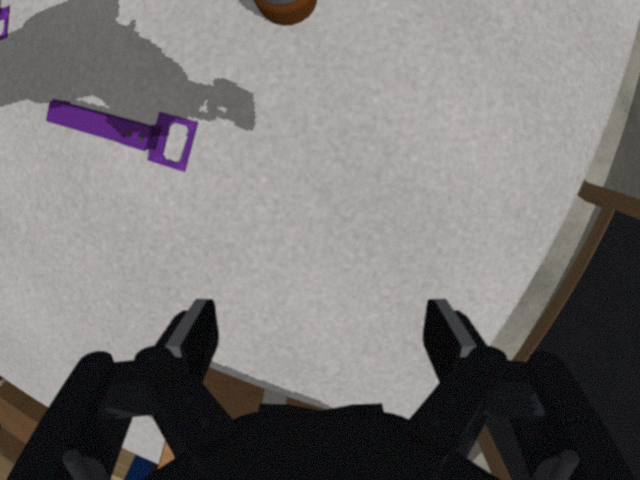

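Candidates for the bar: the wooden bar at top (398,240) / scene (265,235), and the purple look-alikes at top (397,155), (347,307), (453,354). The slat is wood, so I choose the one at (398,240). Next I crop in on it and measure.

```bash
cat > h.py <<'E'
import numpy as np, cv2
from scipy.spatial.transform import Rotation as R
from workcell import manip, cams
def proj(c,P):
    Rm=R.from_quat(c["attitude"]).as_matrix(); K=c["camera_matrix"]
    p=(np.atleast_2d(P)-c["origin"])@Rm
    return np.c_[p[:,0]/p[:,2]*K[0,0]+K[0,2],p[:,1]/p[:,2]*K[1,1]+K[1,2]]
def cloud(c):
    K=c["camera_matrix"]; d=c["depth"]; v,u=np.mgrid[:480,:640]
    p=np.stack([(u-K[0,2])/K[0,0]*d,(v-K[1,2])/K[1,1]*d,d],-1)
    return p@R.from_quat(c["attitude"]).as_matrix().T+np.array(c["origin"])
def ray(c,uv,z):
    K=c["camera_matrix"]; r=np.array([(uv[0]-K[0,2])/K[0,0],(uv[1]-K[1,2])/K[1,1],1])
    r=R.from_quat(c["attitude"]).as_matrix()@r; o=np.array(c["origin"])
    return o+r*(z-o[2])/r[2]
E
python3 - <<'E'
from h import *
for n in ("top","scene"):
    c=cams.camera(n); P=cloud(c); np.savez(f"pics/{n}.npz",color=c["color"],P=P)
    big=cv2.resize(c["color"],None,fx=4,fy=4,interpolation=cv2.INTER_CUBIC)
    for t,(u,v) in ({"bar":(398,240),"car":(265,230)} if n=="top" else {"bar":(265,235),"car":(355,310)}).items():
        cv2.imwrite(f"pics/{n}_{t}.png",big[4*v-240:4*v+240,4*u-320:4*u+320])
    for t in ("bar","carrier","stud","latch_tip","latch","bar_mid","bar_eye","bar_toe","tub_a","beaker","jar"):
        for r in cams.outline_of(n,t)[:4]:
            m=r["region"]&(c["depth"]>0); 
            if m.sum(): q=P[m]; print(n,t,round(r["conf"],2),r["box"],q.mean(0).round(3),q[:,2].max().round(3))
E
```

```text
top bar 0.83 [328.9, 274.8, 40.5, 68.7] [ 0.379 -0.041  0.024] 0.042
top bar 0.71 [415.5, 340.7, 72.4, 22.1] [ 0.244 -0.332  0.022] 0.04
top bar 0.6 [380.8, 125.8, 38.8, 54.4] [ 0.81  -0.199  0.026] 0.04
top bar 0.58 [382.9, 206.1, 36.1, 72.8] [ 0.545 -0.19   0.021] 0.04
top carrier 0.84 [233.3, 179.2, 71.1, 102.6] [0.573 0.166 0.083] 0.14
top stud 0.38 [266.6, 258.9, 9.3, 8.5] [0.483 0.152 0.109] 0.115
top latch_tip 0.62 [232.3, 180.6, 71.1, 102.1] [0.574 0.166 0.084] 0.14
top latch 0.48 [257.1, 183.7, 7.7, 14.8] [0.663 0.178 0.114] 0.135
top bar_mid 0.92 [381.3, 209.3, 35.4, 68.3] [ 0.543 -0.189  0.02 ] 0.04
top bar_mid 0.77 [371.5, 127.6, 51.1, 57.5] [ 0.801 -0.191  0.021] 0.04
top bar_mid 0.71 [417.8, 338.2, 70.2, 25.5] [ 0.243 -0.33   0.022] 0.04
top bar_mid 0.64 [333.0, 274.7, 35.2, 65.4] [ 0.375 -0.042  0.024] 0.042
top bar_eye 0.79 [370.3, 127.5, 50.8, 58.8] [ 0.801 -0.191  0.022] 0.04
top bar_eye 0.73 [416.4, 344.6, 74.4, 21.2] [ 0.243 -0.331  0.022] 0.04
top bar_eye 0.57 [328.0, 273.6, 38.7, 69.1] [ 0.369 -0.046  0.022] 0.042
top bar_eye 0.56 [385.4, 209.1, 31.9, 67.1] [ 0.
[... 1494 characters left out ...]
 44.4, 55.9] [ 0.553 -0.182  0.018] 0.038
scene bar_eye 0.77 [145.0, 277.2, 76.4, 21.3] [ 0.81  -0.192  0.022] 0.038
scene bar_eye 0.74 [327.2, 202.5, 40.0, 51.6] [ 0.38  -0.037  0.021] 0.039
scene bar_toe 0.95 [283.1, 136.3, 54.3, 31.2] [ 0.246 -0.315  0.021] 0.038
scene bar_toe 0.87 [243.2, 208.8, 46.3, 54.1] [ 0.561 -0.178  0.022] 0.038
scene bar_toe 0.8 [328.3, 197.9, 39.4, 61.0] [ 0.38  -0.036  0.022] 0.039
scene bar_toe 0.64 [146.8, 273.9, 75.9, 22.2] [ 0.809 -0.192  0.02 ] 0.038
scene tub_a 0.84 [245.7, 299.9, 26.5, 35.9] [0.742 0.016 0.051] 0.063
scene beaker 0.6 [459.7, 366.7, 39.8, 36.5] [0.501 0.484 0.047] 0.09
scene jar 0.66 [224.2, 134.1, 23.1, 33.5] [ 0.436 -0.441  0.054] 0.087
```

```bash
python3 - <<'E'
import cv2,numpy as np
a=[cv2.imread(f"pics/{n}_{t}.png") for n,t in (("top","bar"),("top","car"),("scene","bar"),("scene","car"))]
a=[cv2.resize(x,(400,300)) for x in a]
cv2.imwrite("pics/m.png",np.vstack([np.hstack(a[:2]),np.hstack(a[2:])]))
from h import *
P=np.load("pics/top.npz")["P"]; P2=np.load("pics/scene.npz")["P"]
for P in (P,P2):
    # bar slat top
    m=(P[...,2]>.028)&(P[...,2]<.05)&(abs(P[...,0]-.545)<.13)&(abs(P[...,1]+.19)<.07)
    q=P[m]; r=cv2.minAreaRect((q[:,:2]*1000).astype(np.float32)); print("slat",m.sum(),r,q[:,2].mean(),np.median(q[:,:2],0))
    l=cv2.PCACompute((q[:,:2]).astype(np.float32),None)[1]; print(l[0])
    m=(P[...,2]>.004)&(P[...,2]<.05)&(abs(P[...,0]-.545)<.13)&(abs(P[...,1]+.19)<.07)
    q=P[m]; r=cv2.minAreaRect((q[:,:2]*1000).astype(np.float32)); print("whole",m.sum(),r)
    reg=(abs(P[...,0]-.57)<.16)&(abs(P[...,1]-.17)<.13)
    for lo,hi,nm in ((.098,.1075,"rim?"),(.088,.1,"shelf"),(.1055,.12,"head/..")):
        m=reg&(P[...,2]>lo)&(P[...,2]<hi); q=P[m]; r=cv2.minAreaRect((q[:,:2]*1000).astype(np.float32)); print(nm,m.sum(),r)
    h=np.histogram(P[reg][:,2],bins=np.arange(.0,.15,.005))[0]; print(h)
E
```

```text
slat 326 ((563.9743041992188, -183.733642578125), (139.19821166992188, 24.034908294677734), 17.92074966430664) 0.031731573794611084 [ 0.55799058 -0.18488698]
[0.9530674  0.30275786]
whole 1143 ((545.5934448242188, -190.0901336669922), (139.71011352539062, 258.5746765136719), 89.9849624633789)
rim? 1018 ((573.5382080078125, 165.9425048828125), (250.45458984375, 181.23748779296875), 9.118192672729492)
shelf 2232 ((574.5940551757812, 165.84815979003906), (253.7563934326172, 180.614013671875), 8.015641212463379)
head/.. 465 ((575.173583984375, 166.16326904296875), (199.42108154296875, 201.1361541748047), 49.58015441894531)
[2385  498   85   47   36   24   32   64  104   99  134  118  135  142
  151  159  223  468  945 1060  461  417   79   22   68   72   15    3
    1]
slat 353 ((563.3729248046875, -180.36264038085938), (143.0003662109375, 25.3946590423584), 17.74464988708496) 0.03134829091941567 [ 0.56221449 -0.18072287]
[0.95572865 0.29424962]
whole 909 ((544.54345703125, -190.37310791015625), (258.9043884277344, 138.84947204589844), 0.027723785489797592)
rim? 1256 ((576.157470703125, 168.86428833007812), (250.73458862304688, 180.79208374023438), 9.169438362121582)
shelf 2803 ((573.7593994140625, 169.64129638671875), (254.92196655273438, 178.1844482421875), 8.501846313476562)
head/.. 574 ((573.7959594726562, 170.24090576171875), (198.71942138671875, 199.34617614746094), 52.28374481201172)
[3348  189   38   35   29   46   72   82   90   85   93  108  136  218
  317  355  421  672 1112 1423  528  566   77   23   87  109   17    4
    0]
```

View pics/m.png

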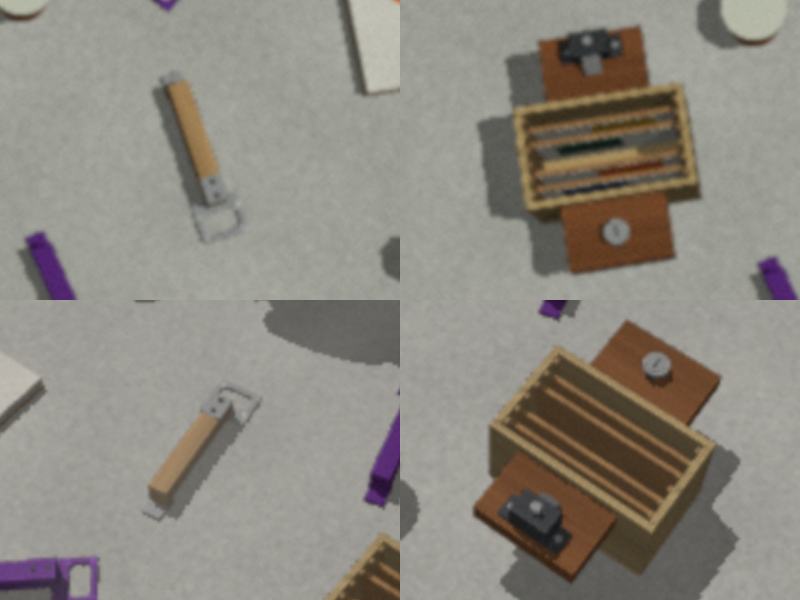

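The top crops show the wooden bar with its steel eye end nearer the robot at top (404,268) and its toe at (386,212). The stud head is at top (271,263) and the latch at (262,190). The purple bars are rejected. Next: poses and the moves needed.

```bash
python3 - <<'E'
from h import *
o=manip.get_obs(); T=R.from_quat(o["ee_rot"]).as_matrix(); print(o["clock"],o["position"],"\n",T.round(3),o["ft_force"])
for n in ("top","scene"):
    P=np.load(f"pics/{n}.npz")["P"]
    reg=(abs(P[...,0]-.57)<.16)&(abs(P[...,1]-.17)<.13)
    q=P[reg&(P[...,2]>.085)&(P[...,2]<.11)][:,:2]
    best=None
    from scipy.optimize import minimize
    # stud: points .100-.114 near
    e=(P[...,2]>.102)&(P[...,2]<.118)&(np.hypot(P[...,0]-.483,P[...,1]-.153)<.02)
    r=cv2.minEnclosingCircle((P[e][:,:2]*1000).astype(np.float32)); print(n,"stud",e.sum(),r,P[e].mean(0))
    # shelves
    for nm,sx in (("near",-1),("far",1)):
        yaw=.15;ex=np.array([np.cos(yaw),np.sin(yaw)]);ey=np.array([-ex[1],ex[0]])
        d=P[...,:2]-[.5745,.168]; a=d@ex*sx; b=d@ey
        m=(a>.062)&(a<.14)&(P[...,2]>.085)&(P[...,2]<.1)&(abs(b)<.075)
        rr=cv2.minAreaRect((P[m][:,:2]*1000).astype(np.float32)); print(nm,m.sum(),rr,np.median(P[m][:,2]))
    e=(P[...,2]>.02)&(abs(P[...,0]-.545)<.13)&(abs(P[...,1]+.19)<.07); print(np.percentile(P[e][:,2],[50,80,95]))
E
```

```text
1.35 [ 0.25589644 -0.57023479  0.23132425] 
 [[ 0.     0.409 -0.912]
 [-0.    -0.912 -0.409]
 [-1.     0.    -0.   ]] [ 0.26991784  0.13521917 -0.71945468]
top stud 81 ((486.16375732421875, 154.10169982910156), 16.088035583496094) [0.48352351 0.15181772 0.10879347]
near 918 ((481.6725158691406, 151.1535186767578), (64.63521575927734, 110.56011962890625), 8.879734992980957) 0.09502976929527307
far 699 ((668.0466918945312, 180.2808837890625), (64.6876220703125, 110.66582489013672), 8.047828674316406) 0.09544748608745968
[0.03009171 0.03297611 0.03561501]
scene stud 89 ((482.7935791015625, 155.9498291015625), 14.931396484375) [0.48353472 0.15489886 0.10916105]
near 946 ((480.7371826171875, 153.97447204589844), (65.92020416259766, 111.02005004882812), 8.809555053710938) 0.0953408741784263
far 1011 ((667.8245849609375, 182.8855438232422), (64.98823547363281, 111.13106536865234), 8.5712308883667) 0.09558007284345238
[0.03031809 0.03269252 0.03459479]
```

```bash
python3 -m handwheel '6 -19 -36.5 0 0 0 85; 6 -19 -36.5 0 0 0 85; 6 -19 -36.5 0 0 0 85; 6 -19 -36.5 0 0 0 85; 6 -19 -36.5 0 0 0 85; 6 -19 -36.5 0 0 0 85; 6 -19 -36.5 0 0 0 85; 6 -19 -36.5 0 0 0 85' 90
python3 -m handwheel '6 -19 -36.5 0 0 0 75; 6 -19 -36.5 0 0 0 65; 6 -19 -36.5 0 0 0 60; 6 -19 -36.5 0 0 0 60; 0 0 0 0.06 0 0 60; 0 0 0 0.054 0 0 60; 0 0 0 0 0 0 60; 0 0 0 0 0 0 60'
```

```text
clock: 2.15
position: [0.4609, -0.3106, 0.1834]
ee_rot: [0.692, 0.148, -0.691, 0.148]
ft_force: [0.6, -0.8, -0.2]
grip_width: 0.993
clock: 2.95
position: [0.5621, -0.1831, 0.1594]
ee_rot: [0.699, 0.109, -0.699, 0.109]
ft_force: [-0.5, 0.3, 0.3]
grip_width: 0.704
```

```bash
cat >> h.py <<'E'
def wrist(name):
    o=manip.get_obs(); c=cams.camera("wrist"); cv2.imwrite(f"pics/{name}.png",c["color"])
    Tw=np.eye(4); Tw[:3,:3]=R.from_quat(o["ee_rot"]).as_matrix(); Tw[:3,3]=o["position"]
    M=Tw@c["T_tool_cam"]; K=c["camera_matrix"]; v,u=np.mgrid[:480,:640]
    x=(u-K[0,2])/K[0,0]; y=(v-K[1,2])/K[1,1]; r=np.hypot(x,y)+1e-9
    k=np.tan(np.minimum(r,1.4))/r; d=c["depth"]
    P=np.stack([x*k*d,y*k*d,d],-1)@M[:3,:3].T+M[:3,3]; P[d==0]=np.nan
    np.save(f"pics/{name}.npy",P); return o,c,M,P
def wproj(c,M,X):
    K=c["camera_matrix"]; p=(np.atleast_2d(X)-M[:3,3])@M[:3,:3]
    th=np.arctan2(np.hypot(p[:,0],p[:,1]),p[:,2]); a=np.arctan2(p[:,1],p[:,0])
    return np.c_[K[0,2]+K[0,0]*th*np.cos(a),K[1,2]+K[1,1]*th*np.sin(a)]
E
python3 - <<'E'
from h import *
o,c,M,P=wrist("w1")
m=(P[...,2]>.02)&(P[...,2]<.045)&(abs(P[...,0]-.545)<.13)&(abs(P[...,1]+.19)<.07)
q=P[m];print(m.sum(),cv2.minAreaRect((q[:,:2]*1000).astype(np.float32)),np.nanmedian(q[:,2]))
mid=np.array([.5625,-.1824]);y=.308;ex=np.array([np.cos(y),np.sin(y)]);ey=np.array([-ex[1],ex[0]])
img=c["color"].copy()
for a,b,z in ((-69,12,30),(-69,-12,30),(71.5,12,30),(71.5,-12,30),(88.5,11,4),(88.5,-11,4),(-107,0,3),(-88.75,0,0)):
    u=wproj(c,M,np.r_[mid+ex*a/1e3+ey*b/1e3,z/1e3])[0]; cv2.circle(img,tuple(int(t) for t in u.round()),2,(0,0,255),-1)
cv2.imwrite("pics/w1o.png",img)
E
```

```text
5515 ((564.2818603515625, -181.326171875), (140.4038848876953, 23.936901092529297), 17.61619758605957) 0.029718741581112318
```

View pics/w1o.png

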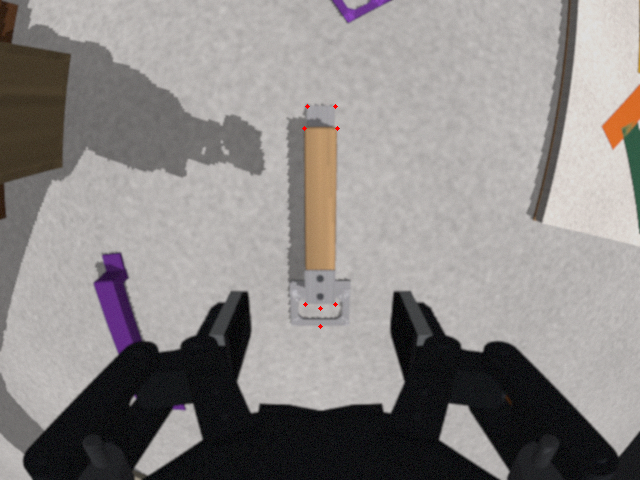

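The red model points sit on the wooden bar: the toe at (320,110) and the eye end at (320,325). The pose agrees with the wrist depth to about 1 mm, so I descend and grip.

```bash
python3 -m handwheel '35 -1 -1.4 0 0 0 60; 40 0 0 0 0 0 60; 40 0 0 0 0 0 60; 30 0 0 0 0 0 60; 9 0 0 0 0 0 60; 0 0 0 0 0 0 60; 0 0 0 0 0 0 0; 0 0 0 0 0 0 0'
python3 -m handwheel '0 0 0 0 0 0 0; 0 0 0 0 0 0 0; 0 0 0 0 0 0 0; 0 0 0 0 0 0 0; 0 0 0 0 0 0 0' 90
```

```text
clock: 3.8
position: [0.5645, -0.182, 0.0074]
ee_rot: [0.7, 0.108, -0.698, 0.109]
ft_force: [-0.4, 0.2, -0.1]
grip_width: 0.376
clock: 4.3
position: [0.5645, -0.182, 0.0074]
ee_rot: [0.7, 0.108, -0.698, 0.109]
ft_force: [-1.9, -0.3, 7.0]
grip_width: 0.263
```

```bash
python3 -m handwheel '-10 0 0 0 0 0 0; -30 0 0 0 0 0 0; -40 0 0 0 0 0 0; -40 0 0 0 0 0 0; -40 0 0 0 0 0 0; -40 0 0 0 0 0 0; 0 0 0 0.08 0 0 0; 0 0 0 0.075 0 0 0' 110
python3 -m handwheel '0 -20 -2 0 0 0 0; 0 -43 -4.5 0 0 0 0; 0 -45 -5 0 0 0 0; 0 -45 -5 0 0 0 0; 0 -45 -5 0 0 0 0; 0 -45 -5 0 0 0 0; 0 -45 -5 0 0 0 0; 0 -40 -4 0 0 0 0'
python3 -m handwheel '0 -16 -1 0 0 0 0; 0 0 0 0 0.05 0 0; 0 0 0 0 0.1 0 0; 0 0 0 0 0.1 0 0; 0 0 0 0 0.1 0 0; 0 0 0 0 0.1 0 0; 0 0 0 0 0.0736 0 0; 0 0 0 0 0 0 0'
```

```text
clock: 5.1
position: [0.5638, -0.1816, 0.2081]
ee_rot: [0.706, 0.052, -0.704, 0.053]
ft_force: [-1.2, -0.1, -2.6]
grip_width: 0.253
clock: 5.9
position: [0.5478, 0.1505, 0.2066]
ee_rot: [0.705, 0.054, -0.705, 0.054]
ft_force: [0.8, -0.1, -1.3]
grip_width: 0.256
clock: 6.7
position: [0.5451, 0.1635, 0.2052]
ee_rot: [0.864, 0.066, -0.498, 0.039]
ft_force: [0.0, 0.4, -1.6]
grip_width: 0.257
```

```bash
cat >> h.py <<'E'
S=np.array([.4835,.1533]);YAW=.1527;SH=.0953
def state(bx=1.25,bz=7.4):
    o=manip.get_obs(); T=R.from_quat(o["ee_rot"]).as_matrix(); B=np.c_[-T[:,2],-T[:,1],-T[:,0]]
    org=o["position"]-B@np.array([bx,0,bz])/1e3
    def pt(v):
        w=org+B@np.array(v)/1e3; d=w[:2]-S; c,s=np.cos(YAW),np.sin(YAW)
        return np.round(1e3*np.array([d@[c,s],d@[-s,c],w[2]-SH]),1)
    f=o["ft_force"]; c,s=np.cos(YAW),np.sin(YAW)
    print("t",round(o["clock"],2),"tilt",np.degrees(np.arcsin(B[2,0])).round(2),"yaw",np.degrees(np.arctan2(B[1,0],B[0,0])).round(2),"roll",np.degrees(B[2,1]).round(2))
    print("hp",pt((-100,0,0)),"outer",pt((-107,0,0)),"inner",pt((-77.5,0,0)),"eye",pt((-88.75,0,0)),"toe",pt((88.5,0,0)),"F(a,b,z)",np.round([f[0]*c+f[1]*s,-f[0]*s+f[1]*c,f[2]],1),"tq",o["torque"].round(2),"gw",round(o["grip_width"],3))
    return o,B,org
E
python3 - <<'E'
from h import *
o,B,org=state()
o,c,M,P=wrist("w2")
img=c["color"].copy()
for a,b,z in ((-69,12,30),(-69,-12,30),(71.5,12,30),(71.5,-12,30),(88.5,11,4),(88.5,-11,4),(-107,0,3),(-100,0,3),(-100,18,3),(-77.5,0,3)):
    u=wproj(c,M,org+B@np.array([a,b,z])/1e3)[0]; cv2.circle(img,tuple(int(t) for t in u.round()),2,(0,0,255),-1)
u=wproj(c,M,np.r_[S,SH+.013])[0]; cv2.circle(img,tuple(int(t) for t in u.round()),2,(0,255,0),-1)
cv2.imwrite("pics/w2o.png",img)
E
```

```text
t 6.7 tilt 30.04 yaw 8.86 roll -0.14
hp [-21.5   0.5  52.8] outer [-27.6   0.5  49.3] inner [-2.   0.6 64.1] eye [-11.8   0.5  58.4] toe [141.7   0.8 147.2] F(a,b,z) [ 0.1  0.4 -1.6] tq [-0.12  0.74 -0.02] gw 0.257
```

View pics/w2o.png

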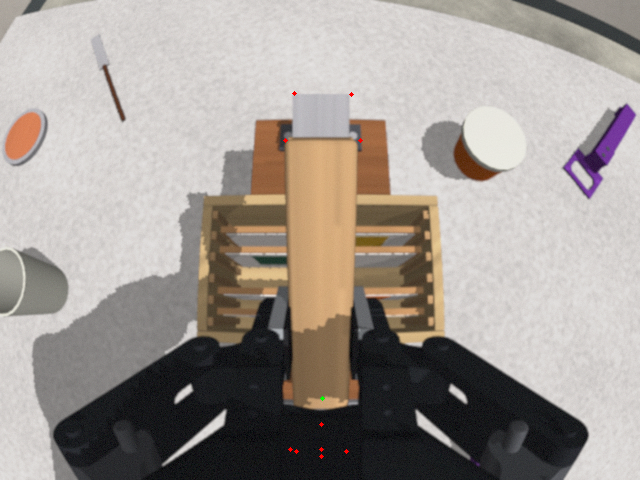

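```bash
python3 -m handwheel '8.66 0 5 0 0 0 0; 8.66 0 5 0 0 0 0; 8.66 0 5 0 0 0 0; 8.66 0 5 0 0 0 0; 0 0 0 0 0 0 0; 0 0 0 0 0 0 0'
python3 - <<'E'
from h import *
o,B,org=state()
for n in ("top","scene"):
    c=cams.camera(n); u=proj(c,np.r_[S,SH+.013])[0]
    img=c["color"].copy(); k=6
    u0=u.round().astype(int); crop=img[u0[1]-32:u0[1]+32,u0[0]-32:u0[0]+32]
    crop=cv2.resize(crop,None,fx=k,fy=k,interpolation=cv2.INTER_CUBIC)
    for p,col in [(np.r_[S,SH+.013],(0,255,0))]+[(org+B@np.array(v)/1e3,(0,0,255)) for v in ((-107,27,3),(-107,-27,3),(-100,0,3),(-100,18,3),(-77.5,0,3),(-69,12,30),(-69,-12,30))]:
        q=(proj(c,p)[0]-u0+32.5)*k; cv2.circle(crop,tuple(int(t) for t in q),2,col,-1)
    cv2.imwrite(f"pics/{n}_c1.png",crop)
a=cv2.imread("pics/top_c1.png");b=cv2.imread("pics/scene_c1.png");cv2.imwrite("pics/c1.png",np.hstack([a,b]))
E
```

```text
clock: 7.35
position: [0.5468, 0.1641, 0.1649]
ee_rot: [0.863, 0.066, -0.499, 0.038]
ft_force: [0.7, 0.5, -1.3]
grip_width: 0.261
t 7.35 tilt 29.95 yaw 8.76 roll 0.01
hp [-19.8   1.   12.6] outer [-25.8   1.    9.1] inner [-0.3  1.  23.8] eye [-10.    1.   18.2] toe [143.6   1.1 106.7] F(a,b,z) [ 0.8  0.4 -1.3] tq [-0.14  0.67  0.04] gw 0.261
```

View pics/c1.png

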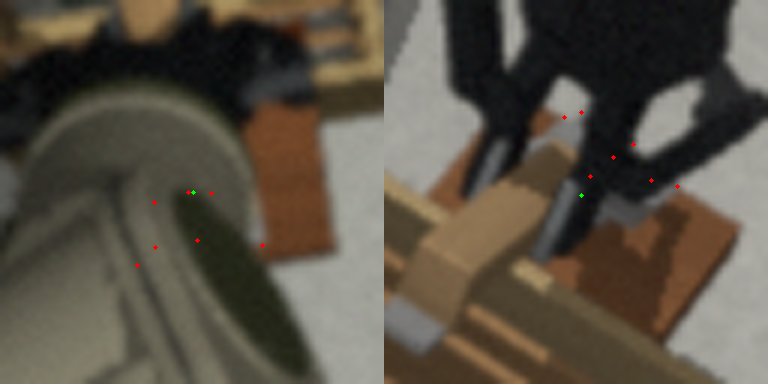

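```bash
python3 -m handwheel '2.6 0 1.5 0 0 0 0; 2.6 0 1.5 0 0 0 0; 0 0 0 0 0 0 0; 0 0 0 0 0 0 0'; python3 -c "
from h import *
state()"
```

```text
clock: 7.85
position: [0.5469, 0.164, 0.1592]
ee_rot: [0.863, 0.066, -0.499, 0.038]
ft_force: [0.8, 0.3, -1.1]
grip_width: 0.259
t 7.85 tilt 29.99 yaw 8.76 roll -0.01
hp [-19.7   0.9   6.9] outer [-25.8   0.9   3.4] inner [-0.2  0.9 18.1] eye [-10.    0.9  12.5] toe [143.5   0.9 101.1] F(a,b,z) [ 0.8  0.2 -1.1] tq [-0.1   0.72  0.01] gw 0.259
```

```bash
python3 -m handwheel '0.43 0 0.25 0 0 0 0; 0.43 0 0.25 0 0 0 0; 0 0 0 0 0 0 0'; python3 -c "
from h import *
state()"
```

```text
clock: 8.15
position: [0.5469, 0.164, 0.1583]
ee_rot: [0.864, 0.066, -0.499, 0.038]
ft_force: [0.6, 0.8, -2.3]
grip_width: 0.261
t 8.15 tilt 30.0 yaw 8.75 roll -0.01
hp [-19.7   0.9   5.9] outer [-25.8   0.9   2.4] inner [-0.2  0.9 17.2] eye [-10.    0.9  11.6] toe [143.6   0.9 100.2] F(a,b,z) [ 0.7  0.7 -2.3] tq [-0.12  0.69 -0.01] gw 0.261
```

```bash
for i in 1; do python3 -m handwheel '0.43 0 0.25 0 0 0 0; 0.43 0 0.25 0 0 0 0; 0 0 0 0 0 0 0'; python3 -c "
from h import *
state()" ; done
```

```text
clock: 8.45
position: [0.5469, 0.164, 0.1572]
ee_rot: [0.863, 0.066, -0.499, 0.038]
ft_force: [-0.1, -0.5, -1.1]
grip_width: 0.254
t 8.45 tilt 30.0 yaw 8.75 roll -0.0
hp [-19.7   0.9   4.9] outer [-25.8   0.9   1.4] inner [-0.2  0.9 16.2] eye [-10.    0.9  10.5] toe [143.5   0.9  99.1] F(a,b,z) [-0.1 -0.5 -1.1] tq [-0.12  0.72  0.02] gw 0.254
```

```bash
python3 -m handwheel '0.43 0 0.25 0 0 0 0; 0 0 0 0 0 0 0; 0 0 0 0 0 0 0'; python3 -c "
from h import *
state()"
```

```text
clock: 8.75
position: [0.5469, 0.164, 0.1568]
ee_rot: [0.864, 0.066, -0.499, 0.038]
ft_force: [0.6, -0.2, -2.0]
grip_width: 0.26
t 8.75 tilt 30.0 yaw 8.75 roll -0.0
hp [-19.7   0.9   4.5] outer [-25.7   0.9   1. ] inner [-0.2  0.9 15.7] eye [-9.9  0.9 10.1] toe [143.6   0.9  98.7] F(a,b,z) [ 0.6 -0.2 -2. ] tq [-0.12  0.63  0.  ] gw 0.26
```

```bash
python3 -m handwheel '0.43 0 0.25 0 0 0 0; 0 0 0 0 0 0 0; 0 0 0 0 0 0 0'; python3 -c "
from h import *
state()"
```

```text
clock: 9.05
position: [0.5469, 0.164, 0.1563]
ee_rot: [0.864, 0.066, -0.499, 0.038]
ft_force: [-0.3, 0.3, -1.6]
grip_width: 0.258
t 9.05 tilt 30.0 yaw 8.76 roll -0.0
hp [-19.7   0.9   4. ] outer [-25.8   0.9   0.5] inner [-0.2  0.9 15.2] eye [-9.9  0.9  9.6] toe [143.6   1.   98.2] F(a,b,z) [-0.3  0.3 -1.6] tq [-0.11  0.64  0.02] gw 0.258
```

```bash
python3 -m handwheel '0.43 0 0.25 0 0 0 0; 0.43 0 0.25 0 0 0 0; 0 0 0 0 0 0 0'; python3 -c "
from h import *
state()"
```

```text
clock: 9.35
position: [0.5469, 0.164, 0.1552]
ee_rot: [0.863, 0.066, -0.499, 0.038]
ft_force: [-0.4, 0.0, -1.8]
grip_width: 0.255
t 9.35 tilt 30.0 yaw 8.76 roll -0.01
hp [-19.7   0.9   2.9] outer [-25.8   0.9  -0.6] inner [-0.3  0.9 14.1] eye [-10.    0.9   8.5] toe [143.5   0.9  97.1] F(a,b,z) [-0.4  0.1 -1.8] tq [-0.12  0.66 -0.02] gw 0.255
```

```bash
python3 -m handwheel '0.43 0 0.25 0 0 0 0; 0 0 0 0 0 0 0; 0 0 0 0 0 0 0'; python3 -c "
from h import *
state()"
```

```text
clock: 9.65
position: [0.547, 0.1641, 0.1549]
ee_rot: [0.864, 0.066, -0.498, 0.038]
ft_force: [-0.2, -0.3, 0.1]
grip_width: 0.255
t 9.65 tilt 30.02 yaw 8.76 roll -0.01
hp [-19.6   0.9   2.6] outer [-25.6   0.9  -0.9] inner [-0.1  1.  13.8] eye [-9.8  0.9  8.2] toe [143.6   1.   96.9] F(a,b,z) [-0.2 -0.2  0.1] tq [-0.13  0.66  0.02] gw 0.255
```

```bash
python3 -m handwheel '0.43 0 0.25 0 0 0 0; 0 0 0 0 0 0 0; 0 0 0 0 0 0 0'; python3 -c "
from h import *
state()"
```

```text
clock: 9.95
position: [0.5471, 0.1641, 0.1546]
ee_rot: [0.864, 0.066, -0.498, 0.038]
ft_force: [0.1, -0.4, 2.0]
grip_width: 0.257
t 9.95 tilt 30.04 yaw 8.75 roll 0.0
hp [-19.4   1.    2.2] outer [-25.5   1.   -1.3] inner [ 0.1  1.  13.5] eye [-9.7  1.   7.9] toe [143.8   1.   96.6] F(a,b,z) [-0.  -0.4  2. ] tq [-0.17  0.52 -0.05] gw 0.257
```

```bash
python3 -m handwheel '-1.1 0 -0.65 0 0 0 0; -1.1 0 -0.65 0 0 0 0; 0 0 0 0 0 0 0; 0 0 0 0 0 0 0'; python3 -c "
from h import *
state()"
```

```text
clock: 10.35
position: [0.5468, 0.164, 0.1567]
ee_rot: [0.863, 0.066, -0.499, 0.038]
ft_force: [-0.8, 0.1, -1.8]
grip_width: 0.256
t 10.35 tilt 29.99 yaw 8.76 roll -0.01
hp [-19.8   0.9   4.4] outer [-25.9   0.9   0.9] inner [-0.3  0.9 15.7] eye [-10.1   0.9  10. ] toe [143.5   0.9  98.6] F(a,b,z) [-0.8  0.2 -1.8] tq [-0.05  0.7  -0.02] gw 0.256
```

```bash
python3 -m handwheel '0.5 0 -0.87 0 0 0 0; 0.5 0 -0.87 0 0 0 0; 0.5 0 -0.87 0 0 0 0; 0.5 0 -0.87 0 0 0 0; 0 0 0 0 0 0 0'; python3 -c "
from h import *
state()"
```

```text
clock: 10.85
position: [0.551, 0.1647, 0.1569]
ee_rot: [0.864, 0.066, -0.499, 0.038]
ft_force: [0.1, 0.2, -2.2]
grip_width: 0.259
t 10.85 tilt 30.0 yaw 8.76 roll 0.0
hp [-15.5   1.    4.5] outer [-21.6   1.    1. ] inner [ 4.   1.  15.8] eye [-5.8  1.  10.2] toe [147.7   1.   98.8] F(a,b,z) [ 0.1  0.2 -2.2] tq [-0.06  0.7   0.02] gw 0.259
```

```bash
python3 -m handwheel '0.5 0 -0.87 0 0 0 0; 0.5 0 -0.87 0 0 0 0;0 0 0 0 0 0 0'; python3 -c "
from h import *
state()"
```

```text
clock: 11.15
position: [0.553, 0.1649, 0.1569]
ee_rot: [0.864, 0.066, -0.499, 0.038]
ft_force: [-0.7, 0.5, -1.3]
grip_width: 0.253
t 11.15 tilt 30.0 yaw 8.75 roll 0.0
hp [-13.5   0.9   4.6] outer [-19.6   0.9   1.1] inner [ 6.   0.9 15.8] eye [-3.8  0.9 10.2] toe [149.7   0.9  98.8] F(a,b,z) [-0.6  0.6 -1.3] tq [-0.08  0.71  0.01] gw 0.253
```

```bash
python3 -m handwheel '0.5 0 -0.87 0 0 0 0; 0.5 0 -0.87 0 0 0 0;0 0 0 0 0 0 0'; python3 -c "
from h import *
state()"
```

```text
clock: 11.45
position: [0.555, 0.1653, 0.1569]
ee_rot: [0.864, 0.066, -0.499, 0.038]
ft_force: [-0.1, -0.5, -1.4]
grip_width: 0.259
t 11.45 tilt 30.0 yaw 8.75 roll 0.0
hp [-11.5   0.9   4.6] outer [-17.6   0.9   1.1] inner [ 8.   0.9 15.8] eye [-1.8  0.9 10.2] toe [151.7   0.9  98.8] F(a,b,z) [-0.1 -0.5 -1.4] tq [-0.08  0.71 -0.01] gw 0.259
```

```bash
python3 -m handwheel '0.25 0 -0.43 0 0 0 0; 0.25 0 -0.43 0 0 0 0;0 0 0 0 0 0 0'; python3 -c "
from h import *
state()"
```

```text
clock: 11.75
position: [0.5559, 0.1654, 0.1569]
ee_rot: [0.864, 0.066, -0.499, 0.038]
ft_force: [-0.6, 1.4, -1.4]
grip_width: 0.259
t 11.75 tilt 30.0 yaw 8.76 roll -0.0
hp [-10.6   0.9   4.6] outer [-16.7   0.9   1.1] inner [ 8.9  0.9 15.8] eye [-0.9  0.9 10.2] toe [152.6   1.   98.8] F(a,b,z) [-0.3  1.5 -1.4] tq [-0.09  0.67 -0.02] gw 0.259
```

```bash
python3 -m handwheel '0.25 0 -0.43 0 0 0 0; 0.25 0 -0.43 0 0 0 0;0 0 0 0 0 0 0'; python3 -c "
from h import *
state()"
```

```text
clock: 12.05
position: [0.5569, 0.1655, 0.1569]
ee_rot: [0.864, 0.066, -0.498, 0.038]
ft_force: [-0.2, -0.5, -1.9]
grip_width: 0.259
t 12.05 tilt 30.01 yaw 8.75 roll -0.0
hp [-9.6  0.9  4.6] outer [-15.6   0.9   1.1] inner [ 9.9  0.9 15.8] eye [ 0.2  0.9 10.2] toe [153.7   0.9  98.8] F(a,b,z) [-0.2 -0.4 -1.9] tq [-0.09  0.66 -0.01] gw 0.259
```

```bash
python3 -m handwheel '0.25 0 -0.43 0 0 0 0; 0.25 0 -0.43 0 0 0 0;0 0 0 0 0 0 0'; python3 -c "
from h import *
state()"
```

```text
clock: 12.35
position: [0.5578, 0.1657, 0.1569]
ee_rot: [0.863, 0.066, -0.499, 0.038]
ft_force: [-0.3, 0.7, -1.5]
grip_width: 0.258
t 12.35 tilt 30.0 yaw 8.75 roll -0.0
hp [-8.6  1.   4.5] outer [-14.7   1.    1. ] inner [10.9  1.  15.8] eye [ 1.1  1.  10.2] toe [154.6   1.   98.8] F(a,b,z) [-0.2  0.7 -1.5] tq [-0.07  0.67  0.03] gw 0.258
```

```bash
python3 -m handwheel '0.25 0 -0.43 0 0 0 0; 0.25 0 -0.43 0 0 0 0;0 0 0 0 0 0 0'; python3 -c "
from h import *
state()"
```

```text
clock: 12.65
position: [0.5588, 0.1658, 0.1569]
ee_rot: [0.864, 0.066, -0.499, 0.038]
ft_force: [0.5, -0.6, -1.8]
grip_width: 0.258
t 12.65 tilt 30.0 yaw 8.75 roll -0.0
hp [-7.6  0.9  4.5] outer [-13.7   0.9   1. ] inner [11.9  0.9 15.8] eye [ 2.1  0.9 10.2] toe [155.6   0.9  98.8] F(a,b,z) [ 0.4 -0.7 -1.8] tq [-0.12  0.63  0.01] gw 0.258
```

```bash
python3 -m handwheel '0.25 0 -0.43 0 0 0 0;0 0 0 0 0 0 0'; python3 -c "
from h import *
state()"
```

```text
clock: 12.85
position: [0.5593, 0.1659, 0.1569]
ee_rot: [0.863, 0.066, -0.499, 0.038]
ft_force: [0.2, -0.1, -0.8]
grip_width: 0.255
t 12.85 tilt 30.0 yaw 8.76 roll -0.0
hp [-7.1  0.9  4.5] outer [-13.2   0.9   1. ] inner [12.4  0.9 15.8] eye [ 2.6  0.9 10.2] toe [156.1   1.   98.8] F(a,b,z) [ 0.2 -0.1 -0.8] tq [-0.13  0.63 -0.04] gw 0.255
```

```bash
python3 -m handwheel '0.25 0 -0.43 0 0 0 0;0 0 0 0 0 0 0'; python3 -c "
from h import *
state()"
```

```text
clock: 13.05
position: [0.5598, 0.166, 0.1569]
ee_rot: [0.863, 0.066, -0.499, 0.038]
ft_force: [-0.1, -0.1, -1.6]
grip_width: 0.255
t 13.05 tilt 30.0 yaw 8.75 roll -0.0
hp [-6.6  0.9  4.5] outer [-12.7   0.9   1. ] inner [12.8  0.9 15.8] eye [ 3.1  0.9 10.1] toe [156.6   1.   98.8] F(a,b,z) [-0.1 -0.1 -1.6] tq [-0.14  0.77 -0.02] gw 0.255
```

```bash
python3 -m handwheel '0.25 0 -0.43 0 0 0 0;0 0 0 0 0 0 0'; python3 -c "
from h import *
state()"
```

```text
clock: 13.25
position: [0.5601, 0.166, 0.1567]
ee_rot: [0.863, 0.066, -0.499, 0.038]
ft_force: [-0.8, 0.1, -1.3]
grip_width: 0.253
t 13.25 tilt 29.97 yaw 8.76 roll -0.01
hp [-6.4  0.9  4.4] outer [-12.4   0.9   0.9] inner [13.1  0.9 15.6] eye [ 3.4  0.9 10. ] toe [156.9   0.9  98.6] F(a,b,z) [-0.7  0.2 -1.3] tq [-0.12  0.9   0.04] gw 0.253
```

```bash
python3 -m handwheel '0.25 0 -0.43 0 0 0 0;0 0 0 0 0 0 0'; python3 -c "
from h import *
state()"
```

```text
clock: 13.45
position: [0.5605, 0.1661, 0.1566]
ee_rot: [0.863, 0.066, -0.499, 0.038]
ft_force: [-2.2, -0.0, -1.6]
grip_width: 0.255
t 13.45 tilt 29.96 yaw 8.76 roll -0.01
hp [-6.   0.9  4.3] outer [-12.    0.9   0.8] inner [13.5  0.9 15.5] eye [3.8 0.9 9.9] toe [157.3   0.9  98.4] F(a,b,z) [-2.2  0.3 -1.6] tq [-0.18  1.29  0.  ] gw 0.255
```

```bash
python3 -m handwheel '2.53 0 -0.15 0 -0.025 0 0; 2.53 0 -0.15 0 -0.025 0 0; 2.53 0 -0.15 0 -0.025 0 0; 0 0 0 0 0 0 0'; python3 -c "
from h import *
state()"
```

```text
clock: 13.85
position: [0.5648, 0.1666, 0.1497]
ee_rot: [0.843, 0.064, -0.532, 0.04]
ft_force: [-3.8, -1.3, -2.2]
grip_width: 0.252
t 13.85 tilt 25.53 yaw 8.72 roll 0.02
hp [-5.8  0.9  4.1] outer [-12.1   0.9   1. ] inner [14.5  0.9 13.8] eye [4.3 0.9 8.9] toe [164.3   0.8  85.3] F(a,b,z) [-4.  -0.7 -2.2] tq [-0.46  1.59  0.02] gw 0.252
```

```bash
python3 -m handwheel '-0.5 0 0.2 0 0 0 0; 2.53 0 -0.12 0 -0.025 0 0; 2.53 0 -0.12 0 -0.025 0 0; 0 0 0 0 0 0 0'; python3 -c "
from h import *
state()"
```

```text
clock: 14.25
position: [0.5669, 0.1671, 0.146]
ee_rot: [0.83, 0.064, -0.552, 0.042]
ft_force: [-3.8, -0.0, -1.6]
grip_width: 0.253
t 14.25 tilt 22.73 yaw 8.73 roll 0.02
hp [-6.   1.   4.8] outer [-12.4   1.    2.1] inner [14.8  1.  13.5] eye [4.4 1.  9.1] toe [167.9   0.9  77.6] F(a,b,z) [-3.8  0.6 -1.6] tq [-0.25  1.46 -0.  ] gw 0.253
```

```bash
python3 -m handwheel '0.1 0 0.4 0 0 0 0; 2.53 0 -0.1 0 -0.025 0 0; 2.53 0 -0.1 0 -0.025 0 0; 2.53 0 -0.1 0 -0.025 0 0; 0 0 0 0 0 0 0'; python3 -c "
from h import *
state()"
```

```text
clock: 14.75
position: [0.5698, 0.1673, 0.1388]
ee_rot: [0.809, 0.062, -0.583, 0.044]
ft_force: [-2.4, -1.6, -1.4]
grip_width: 0.256
t 14.75 tilt 18.44 yaw 8.73 roll 0.01
hp [-6.2  0.8  4.4] outer [-12.9   0.8   2.2] inner [15.1  0.8 11.5] eye [4.4 0.8 8. ] toe [172.6   0.7  64. ] F(a,b,z) [-2.6 -1.2 -1.4] tq [-0.51  0.97  0.03] gw 0.256
```

```bash
python3 -m handwheel '2.53 0 -0.12 0 -0.025 0 0; 2.53 0 -0.12 0 -0.025 0 0; 2.53 0 -0.12 0 -0.025 0 0; 0 0 0 0 0 0 0'; python3 -c "
from h import *
state()"
```

```text
clock: 15.15
position: [0.5722, 0.1677, 0.1315]
ee_rot: [0.786, 0.06, -0.613, 0.047]
ft_force: [-1.7, -1.6, -1.7]
grip_width: 0.255
t 15.15 tilt 14.13 yaw 8.73 roll 0.01
hp [-6.5  0.8  4.3] outer [-13.3   0.8   2.6] inner [15.3  0.8  9.8] eye [4.4 0.8 7. ] toe [176.3   0.7  50.3] F(a,b,z) [-1.9 -1.3 -1.7] tq [-0.41  0.86  0.05] gw 0.255
```

```bash
python3 -m handwheel '2.53 0 -0.12 0 -0.025 0 0; 2.53 0 -0.12 0 -0.025 0 0; 2.53 0 -0.12 0 -0.025 0 0; 0 0 0 0 0 0 0; 0 0 0 0 0 0 0'; python3 -c "
from h import *
state()"
```

```text
clock: 15.65
position: [0.574, 0.1681, 0.1244]
ee_rot: [0.763, 0.058, -0.641, 0.049]
ft_force: [-1.5, -0.8, -1.8]
grip_width: 0.254
t 15.65 tilt 9.93 yaw 8.75 roll -0.0
hp [-6.7  0.9  4.3] outer [-13.6   0.9   3.1] inner [15.4  0.9  8.2] eye [4.4 0.9 6.3] toe [179.    0.9  36.9] F(a,b,z) [-1.6 -0.5 -1.8] tq [-0.21  0.51 -0.04] gw 0.254
```

```bash
python3 -m handwheel '1.2 0 0.2 0 0 0 0; 1.2 0 0.2 0 0 0 0; 2.53 0 -0.17 0 -0.025 0 0; 2.53 0 -0.17 0 -0.025 0 0; 0 0 0 0 0 0 0'; python3 -c "
from h import *
state()"
```

```text
clock: 16.15
position: [0.5752, 0.1681, 0.1166]
ee_rot: [0.746, 0.057, -0.661, 0.05]
ft_force: [-1.6, -1.7, -1.9]
grip_width: 0.255
t 16.15 tilt 6.94 yaw 8.73 roll -0.0
hp [-6.7  0.7  1.7] outer [-13.7   0.7   0.9] inner [15.6  0.7  4.4] eye [4.5 0.7 3.1] toe [180.4   0.6  24.5] F(a,b,z) [-1.9 -1.4 -1.9] tq [-0.29  0.52  0.08] gw 0.255
```

```bash
python3 - <<'E'
from h import *
o,c,M,P=wrist("w3")
im=cv2.resize(c["color"][20:180,220:420],None,fx=4,fy=4,interpolation=cv2.INTER_CUBIC);cv2.imwrite("pics/w3c.png",im[:600,:800])
c=cams.camera("scene"); im=cv2.resize(c["color"][250:370,290:420],None,fx=5,fy=5,interpolation=cv2.INTER_CUBIC);cv2.imwrite("pics/s3.png",im)
E
```

```text
(no output)
```

View pics/w3c.png

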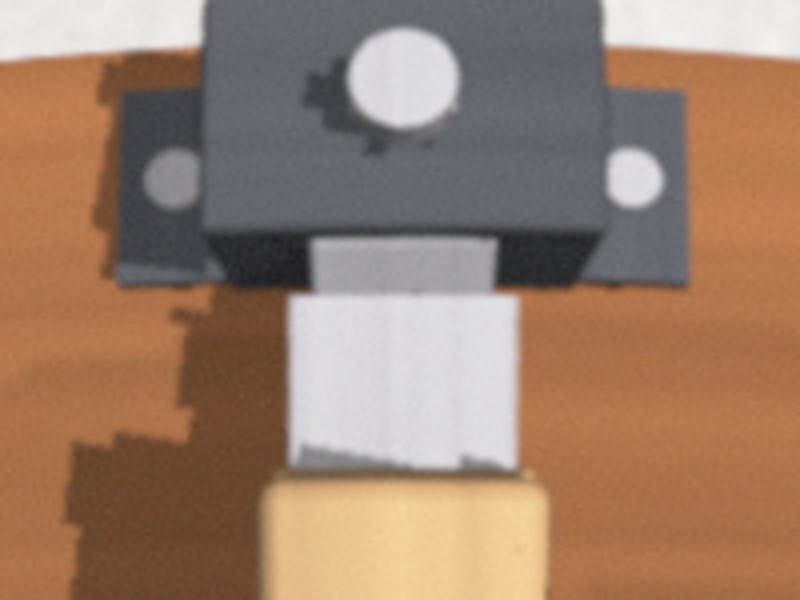

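View pics/s3.png

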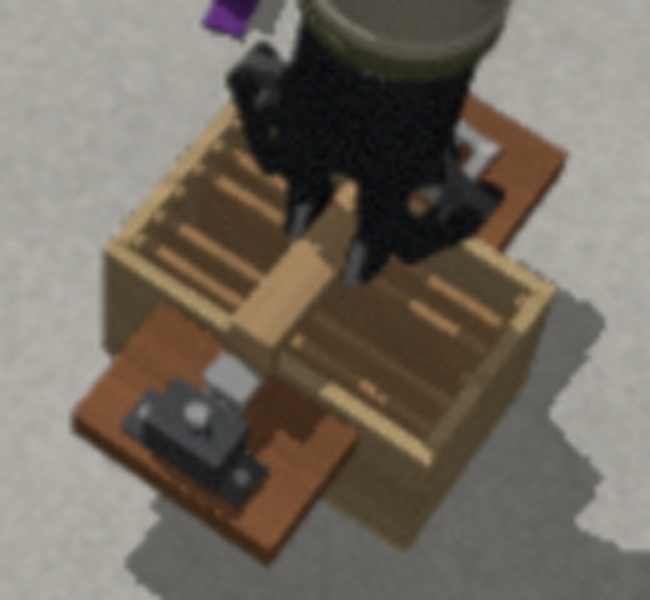

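The wrist crop shows the toe, edge at (403,295), centred over the bolt bevel at (403,262) and short of the housing. I press it down gently.

```bash
python3 -m handwheel '2.1 0 -0.13 0 -0.02 0 0; 2.1 0 -0.13 0 -0.02 0 0; 0 0 0 0 0 0 0'; python3 -c "
from h import *
state()"
```

```text
clock: 16.55
position: [0.5758, 0.1684, 0.1128]
ee_rot: [0.733, 0.056, -0.676, 0.052]
ft_force: [-2.6, -1.9, 0.2]
grip_width: 0.259
t 16.55 tilt 4.69 yaw 8.74 roll 0.01
hp [-6.7  0.9  1.8] outer [-13.7   0.9   1.3] inner [15.7  0.9  3.7] eye [4.5 0.9 2.8] toe [181.1   0.9  17.2] F(a,b,z) [-2.9 -1.5  0.2] tq [-0.28  0.76 -0.11] gw 0.259
```

```bash
python3 -m handwheel '2.1 0 -0.13 0 -0.02 0 0; 2.1 0 -0.13 0 -0.02 0 0; 0 0 0 0 0 0 0'; python3 -c "
from h import *
state()"
```

```text
clock: 16.85
position: [0.5763, 0.1686, 0.1085]
ee_rot: [0.72, 0.055, -0.69, 0.053]
ft_force: [-3.9, -1.3, 0.1]
grip_width: 0.257
t 16.85 tilt 2.39 yaw 8.75 roll 0.01
hp [-6.8  1.   1.6] outer [-13.8   1.    1.3] inner [15.7  1.   2.5] eye [4.5 1.  2. ] toe [181.6   1.    9.4] F(a,b,z) [-4.1 -0.7  0.1] tq [-0.24  0.94  0.03] gw 0.257
```

```bash
python3 -m handwheel '2.2 0 0.1 0 -0.02 0 0; 1.1 0 0 0 -0.01 0 0; 0 0 0 0 0 0 0'; python3 -c "
from h import *
state()"
```

```text
clock: 17.15
position: [0.5765, 0.1685, 0.1052]
ee_rot: [0.71, 0.054, -0.701, 0.054]
ft_force: [-2.1, 0.9, -2.0]
grip_width: 0.254
t 17.15 tilt 0.73 yaw 8.75 roll 0.0
hp [-6.9  0.9  1.2] outer [-13.9   0.9   1.1] inner [15.6  0.9  1.5] eye [4.3 0.9 1.4] toe [181.5   0.9   3.7] F(a,b,z) [-1.9  1.2 -2. ] tq [-0.18  0.55  0.04] gw 0.254
```

```bash
python3 -m handwheel '1.1 0 0 0 -0.01 0 0; 0 0 0 0 0 0 0; 0 0 0 0 0 0 0'; python3 -c "
from h import *
state()"
```

```text
clock: 17.45
position: [0.5764, 0.1685, 0.1043]
ee_rot: [0.706, 0.054, -0.704, 0.054]
ft_force: [-0.2, -0.5, -3.6]
grip_width: 0.258
t 17.45 tilt 0.2 yaw 8.75 roll -0.0
hp [-7.1  0.9  1.3] outer [-14.1   0.9   1.2] inner [15.4  0.9  1.3] eye [4.2 0.9 1.3] toe [181.4   0.9   1.9] F(a,b,z) [-0.3 -0.4 -3.6] tq [-0.04  0.3   0.01] gw 0.258
```

```bash
cat > look.py <<'E'
import sys
from h import *
o,c,M,P=wrist("w"+sys.argv[1])
im=cv2.resize(c["color"][20:170,220:420],None,fx=4,fy=4,interpolation=cv2.INTER_CUBIC);cv2.imwrite(f"pics/w{sys.argv[1]}c.png",im[:600,:800])
E
python3 look.py 4
```

```text
(no output)
```

View pics/w4c.png

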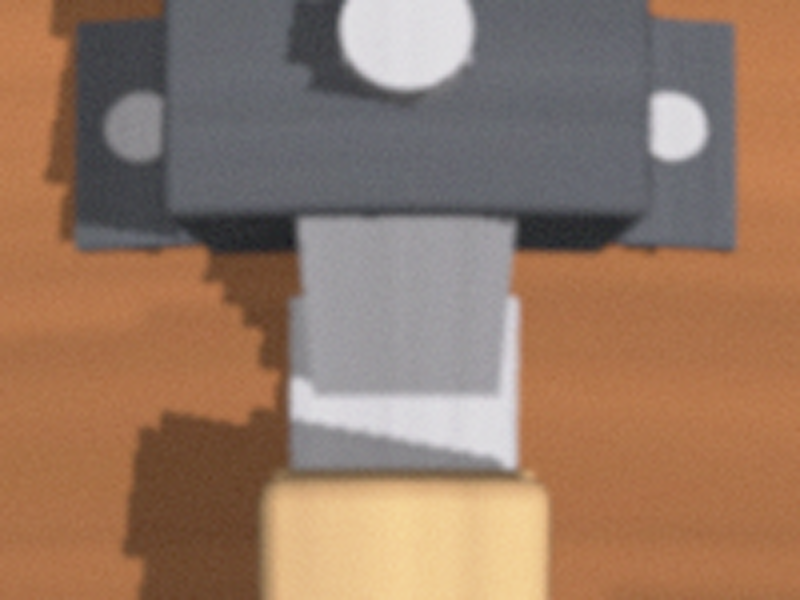

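The bolt, edge at (403,393), is sprung out over the toe at (403,300–470). I settle the bar slightly and release it.

```bash
python3 -m handwheel '0.4 0 0 0 0 0 0; 0.4 0 0 0 0 0 0; 0 0 0 0 0 0 0; 0 0 0 0 0 0 0'; python3 -c "
from h import *
state()"
```

```text
clock: 17.9
position: [0.5765, 0.1686, 0.1039]
ee_rot: [0.706, 0.054, -0.704, 0.054]
ft_force: [-1.6, -0.1, -0.8]
grip_width: 0.26
t 17.9 tilt 0.23 yaw 8.75 roll -0.01
hp [-6.9  0.9  0.8] outer [-13.9   0.9   0.8] inner [15.6  0.9  0.9] eye [4.3 0.9 0.9] toe [181.6   0.9   1.6] F(a,b,z) [-1.6  0.1 -0.8] tq [-0.07  0.33  0.06] gw 0.26
```

```bash
python3 -m handwheel '0 0 0 0 0 0 35; 0 0 0 0 0 0 45; 0 0 0 0 0 0 50; 0 0 0 0 0 0 50; 0 0 0 0 0 0 50' 20
python3 -m handwheel '-5 0 0 0 0 0 50; -15 0 0 0 0 0 50; -30 0 0 0 0 0 50; -40 0 0 0 0 0 50; -40 0 0 0 0 0 50; 0 0 0 0 0 0 50; 0 0 0 0 0 0 50'; python3 look.py 5; python3 - <<'E'
from h import *
im=cv2.imread("pics/w5.png");cv2.imwrite("pics/w5f.png",im)
state()
P=np.load("pics/w5.npy")
d=P[...,:2]-S;c,s=np.cos(YAW),np.sin(YAW);a=d@[c,s];b=d@[-s,c]
m=(abs(b)<.009)
for lo in range(-20,200,10):
    k=m&(a>lo/1e3)&(a<(lo+10)/1e3); print(lo,k.sum(),np.nanmedian(P[k][:,2]-SH).round(4) if k.sum() else None,end="; ")
E
```

```text
clock: 18.4
position: [0.5765, 0.1686, 0.1038]
ee_rot: [0.706, 0.054, -0.704, 0.054]
ft_force: [0.3, 0.7, 0.0]
grip_width: 0.588
clock: 19.1
position: [0.5764, 0.1688, 0.2357]
ee_rot: [0.707, 0.054, -0.703, 0.054]
ft_force: [-0.2, 0.6, -1.3]
grip_width: 0.586
t 19.15 tilt 0.25 yaw 8.76 roll -0.01
hp [ -7.6   1.  131.1] outer [-14.6   1.  131.1] inner [ 14.9   1.  131.2] eye [  3.7   1.  131.2] toe [180.9   1.  131.9] F(a,b,z) [ 0.   0.7 -0.2] tq [-0.02  0.01  0.05] gw 0.582
-20 35 0.0121; -10 196 0.0131; 0 230 0.0131; 10 73 0.012; 20 150 0.0305; 30 271 0.0305; 40 287 0.0305; 50 303 0.0298; 60 302 0.0293; 70 315 0.0293; 80 324 0.0293; 90 341 0.0292; 100 6046 0.2263; 110 962 0.237; 120 374 0.0293; 130 374 0.0292; 140 382 0.0292; 150 395 0.0291; 160 380 0.0051; 170 333 0.0114; 180 385 0.0255; 190 407 0.0294;
```

View pics/w5f.png

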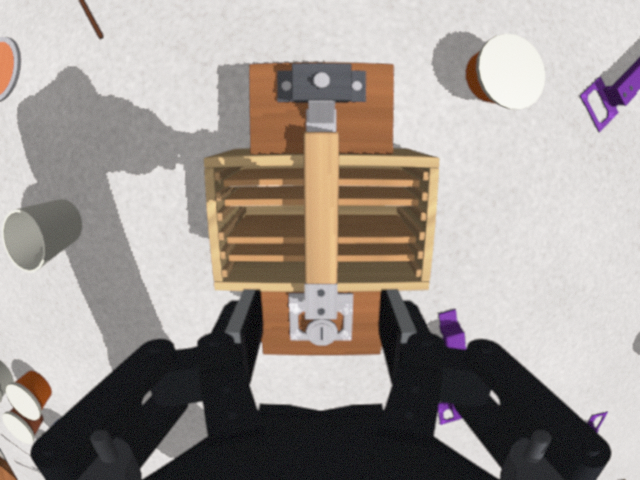

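```bash
python3 -c "
from workcell import hand_in
print(hand_in())"
```

```text
the job is handed in; nothing more can be done
None
```

The keeper bar is fastened across the carrier and the job is handed in, at about 19 s on the robot's clock. No verdict was reported.

**What I did**
- I picked the wooden bar rather than the purple look-alikes, gripped it at mid-slat and tilted its toe up 30°.
- I felt for the shelf, slid the eye under the stud head and stopped on light contact with the neck. The wrist force peaked at about 4 N along the bar while I levelled it.
- I pressed the toe down until the bolt snapped over it, let go and backed off upwards. The vertical wrist force stayed within about 4 N during the press.

**Last checks, from the wrist camera and depth after release**
- **Stud:** its head stands through the eye. Its top reads 13 mm above the shelf and the slat end about 30 mm, so the eye is under the head.
- **Level:** the slat top reads 29.1 to 29.3 mm along its length.
- **Latch:** the bolt is out over the toe. The bevel height of 11.4 mm at its middle matches the bolt at rest. By my pose estimate, the toe sits about 11 mm in under the bolt.
- **Release:** the gripper is open and clear, about 13 cm up.
- **Bystanders:** the arm kept clear of them. The last picture shows the tub and beaker apparently undisturbed, but the jar was out of frame and I did not re-measure any of them.

**Disagreements**
- Shelf contact came about 0.8 mm lower than vision predicted, and neck contact about 0.4 mm from the vision estimate. I used the felt values.
- I did not confirm the raised-toe milestone directly. By my pose estimate it held for more than 0.1 s at 14 to 10° of tilt.

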